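# Turn the plaster round once, then draw out the gauge arm to its clip and hold it

### The arm

A 7-joint arm with a two-finger parallel gripper is mounted at the origin on the work surface. World frame = base frame: x ahead of the robot, y to its left, z up, the work surface at z = 0. Lengths are in mm, angles in rad, forces in N, time in s.
With the tool pointing down it reaches from about 400 to 875 mm from the base axis. Payload 4.4 kg.
Tool frame: the origin (TCP) lies midway between the tips of the shut fingers; the grasp point (between the pads) lies 19 mm behind it; z points along the fingers, y is the line along which they close (so a half turn about z gives the same grasp; the last joint's range is limited). The gripper opens to 85 mm and grips with 20 to 120 N. Pads are 22 mm wide; open, the fingers measure 114 mm over their backs; the gripper's body (76 mm by 85 mm) begins 54 mm behind the grasp point. The pads swing forward as they close: fully open they stand 13 mm farther back than shut.
Start: joints at [-1.218, 0.628, 0.038, 1.517, -0.027, 0.996, -0.02], TCP at [264.31, 593.85, 231.313] pointing down, gripper open.
Joint ranges: [-3.06, 3.06], [-0.37, 2.12], [-1.25, 1.32], [0.18, 2.47], [-1.1, 4.24], [0.23, 1.98], [-2.94, 2.94]. Speed limits (rad/s): [2.57, 2.57, 3.14, 3.14, 3.14, 3.14, 3.14].

### API

Orientations are given as [roll, pitch, yaw] about the fixed x, y, z axes, in that order (R = Rz(yaw) Ry(pitch) Rx(roll)).
In Python, from cell import read_state, get_image, finish_job gives the robot as it stands.
- The arm moves only by the tool send_rows, never from a script. Its argument "series" is a list of rows, each an object of numbers: "ax", "ay", "az": the turn, a rotation vector about the tool's x, y, z in rad; "dx", "dy", "dz": the shift along the tool's x, y, z in cm; "hand": the closure, from 0 (fully open) to 1 (shut). In form: [{"ax": .., "ay": .., "az": .., "dx": .., "dy": .., "dz": .., "hand": ..}, ...]. A call has 1 to 10 rows; each row is the pose to reach, as a shift and turn from the pose commanded when the call began, along the tool's axes at that moment; what a row does not reach only later rows make up. A row lasts 1/10 s, in which the tool goes at most 50 mm and 8.59 degrees, less where a joint would pass 70% of its speed; a pose out of reach is approached as far as the arm can. A call with a gripper value outside its range is refused whole. The fingers move at their own pace and stop on an object; the grip force is fixed at half the most. Time passes only in rows, so rows that repeat a pose let the fingers close. It gives the time, the measured TCP pose, the force, the opening and the grip force at its end, in the units of the state.
- read_state(): the state, without advancing time (a new reading comes with each control period).
- get_image(name): name is "scene" or "side" or "wrist"; returns a dict with "pixels" (384x512x3 uint8, red, green, blue), "mtx" (3x3 intrinsics, pixels), "k1" (the pictures are not rectified: a ray, as slopes to the right and down, at radius r is drawn at 1 + k1 r^2 times it, then the intrinsics apply), "R" (3x3) and "t" (3): a world point X has camera coordinates R X + t. Camera axes: x right, y down, z forward; pixel columns grow to the right and rows downward; lengths in mm; the calibration is good to about 2 mm. A picture is of the moment at which its call begins. There is no depth.
- finish_job(): hands the job in; it is judged then, once.
The state is a dict: "clock": time; "qpos": joint angles; "qd": joint speeds; "tau": joint torques, N m; "eef_pos": TCP position; "tool_rot": TCP orientation; "force": force on the tool from outside, world axes, zero at the start; "torque": the same for the moment, N m; "width": finger opening in mm; "gripper_force": force on a finger pad.
Only numpy, scipy, OpenCV 4.12 (cv2) and the standard library are available. Lean on these libraries where they do the work, as an engineer would, in place of code of your own. Each camera call takes 0.05 s, during which the arm holds its last target. There are 200 camera calls.

### The job

Take the plaster rosette on its turntable through one full turn, either way, by the upright peg, so that the peg is back where it began, and let go of the peg. Then squeeze in the lock button on the head of the gauge arm, draw the arm out towards the turntable until its pointer is level with the brass clip on the scale, and finish there, still holding the head with the button squeezed in and the arm still. Leave the clip and the other things on the bench where they are.

Things in the scene. Friction and masses are not known exactly. Their poses are not given: they have to be found in the camera images.
- wheel_axis (a point): centre of the turntable's top face, on its upright axis, 50 mm above the bench. The turntable is a round steel plate 240 mm across on a fixed foot, with a white plaster rosette (132 across, its top 80 mm above the bench) in the middle
- wheel (a joint): angle of the turntable (rad), growing anticlockwise seen from above; turns freely either way without stops, with slight friction (about 1 N at the peg), and stays where it is left. It starts anywhere between -2.5 and 2.5; one full turn is 6.283 more or less than at the start
- peg_mid (a point): middle of the turntable's peg, the wooden sleeve standing upright near the plate's rim, 85 mm from the axis; 20 mm across, reaching from 68 to 133 mm above the bench, this point at 105 mm. The sleeve spins freely on its pin, so a grip need not turn with the plate
- gauge: measuring gauge, fixed to the bench; origin under its foot, z up, its x axis is the way the arm draws out (towards the turntable). Foot 150 x 100, on it a level square tube 34 wide whose scale-carrying top is 90 mm above the bench; the tube's mouth is at x = +60
- boom (a joint): how far the telescoping arm is drawn out of the gauge's tube along gauge x (m), 0 fully home, at most 0.12; it starts fully home. The lock's tooth catches in notches 10 mm apart (about 1 mm of play) and holds the arm (against about 50 N) unless the button is squeezed in by at least 3 mm; then it slides to any place with about 1.5 N of friction
- head_grip (a point): where to pinch the arm's head, midway between its two cheeks, 99 mm above the bench. The head is a grey block on the arm's end, 40 mm along gauge x, 30 across, standing from 60 to 120 mm above the bench. Its gauge +y cheek is the lock button, its -y cheek a fixed rubber pad; 44 mm over both cheeks, 39 with the button in. Fingers close along gauge y, from above. A needle sticks out 52 mm in front, 75 mm above the bench
- lock (a joint): travel of the lock button, a black ribbed plate 30 mm along gauge x and 34 tall (82 to 116 mm above the bench) on the head's gauge +y cheek (m): 0 out (locked), 0.005 fully in (free); springs back; 9 N to start it, 13 N fully in
- pointer (a point): reading line of the pointer: the turned-in end of a thin steel strip that runs back from the head over the tube's top, 152 mm behind the head's middle, 96 mm above the bench; moves with the arm; axes as the gauge's
- clip_mark (a point): reading line of the small brass clip on the tube's top (8 mm long along gauge x, rising 14 mm above the tube), at the same height as the pointer; axes as the gauge's; the pointer is level with it when the two have the same gauge x
- clip (a joint): position of the clip along the scale (m), given so that the pointer is level with it when joint boom has the same value; 0.055 to 0.10. To be left alone
- mallet: bystander: hammer, about 300 mm long, lying on the bench (mm); leave alone
- brush: bystander: brush lying on the bench (mm); leave alone
- spatula: bystander: plaster spatula lying on the bench (mm); leave alone
- offcut: bystander: loose block of plaster 70 x 50 x 30 (mm); leave alone
- bottle: bystander: bottle, 60 across, 170 tall (mm); leave alone
- bowl: bystander: rubber mixing bowl, 130 across, 60 tall (mm); leave alone
- wedge: bystander: wooden slip 90 x 35 x 18 (mm); leave alone

How it is judged:
By the outcome, as a careful person would: the job done as asked, in the order asked, and still so for the second after the job is handed in, while the arm keeps its last pose, push and grip.
It also fails if it takes over 58 s, if anything falls off the work surface, if the arm or the gripper's body presses on something with over 40 N, if the wrist force passes 120 N, or if a joint passes its speed limit or range.

## Working session

There is one attempt and no reset: what is moved stays moved. The work goes in short steps, Python scripts to look and compute and a tool call to move; the robot and the scene stay as the last step left them, time stands still between calls to the robot, and variables do not carry over. Pictures are saved under pics/ and viewed, at most 10 in all, crops included, and the job is handed in when it is done.

Besides the shell and the picture viewer there is one more tool, called after "Emit:" as name([rows], argument=value, ...), one row to a line, values as JSON. send_rows: Moves the arm, as the interface text tells. Its arguments: {"type":"object","properties":{"series":{"type":"array","items":{"type":"object","properties":{"ax":{"type":"number"},"ay":{"type":"number"},"az":{"type":"number"},"dx":{"type":"number"},"dy":{"type":"number"},"dz":{"type":"number"},"hand":{"type":"number"}}}}},"required":["series"]}

```bash
mkdir -p pics
cat > h.py <<'E'
import numpy as np, cv2
from cell import read_state, get_image, finish_job
def cam(n):
    c=get_image(n); c['R']=np.array(c['R']);c['t']=np.array(c['t']);c['mtx']=np.array(c['mtx']); return c
def save(c,f): cv2.imwrite(f,np.ascontiguousarray(c['pixels'][:,:,::-1]))
def ray(c,u,v):
    d=cv2.undistortPoints(np.array([[[u,v]]],float),c['mtx'],np.array([c['k1'],0,0,0.]))[0,0]
    return -c['R'].T@c['t'], c['R'].T@np.array([d[0],d[1],1])
def onz(c,u,v,z):
    o,d=ray(c,u,v); return o+d*(z-o[2])/d[2]
def proj(c,X):
    p,_=cv2.projectPoints(np.array(X,float).reshape(-1,1,3),cv2.Rodrigues(c['R'])[0],c['t'],c['mtx'],np.array([c['k1'],0,0,0.])); return p[:,0]
def tri(rs):
    A=0;b=0
    for o,d in rs:
        d=d/np.linalg.norm(d);M=np.eye(3)-np.outer(d,d);A=A+M;b=b+M@o
    return np.linalg.solve(A,b)
E
python3 - <<'E'
from h import *
import pickle
cs={n:cam(n) for n in("scene","side","wrist")}
pickle.dump(cs,open('c0.pkl','wb'))
for n in cs: print(n,-cs[n]['R'].T@cs[n]['t'],cs[n]['k1'])
a=np.vstack([cs['scene']['pixels']]);
save(cs['scene'],'pics/scene0.png');save(cs['side'],'pics/side0.png')
print(read_state())
E
```

```text
scene [1437.03064239  449.8821956   757.17752533] -0.053129379635602915
side [ -339.03426307 -1052.31275679  1012.68881753] -0.0909084437386041
wrist [200.16859932 622.2271475  372.42856756] -0.01721383138300278
{'clock': 0.15, 'qpos': array([-1.21779113,  0.62913049,  0.03842976,  1.51810167, -0.02698128,
        0.99631063, -0.02003295]), 'qd': array([-1.37442210e-03, -3.71746476e-03,  1.10775453e-04, -2.01183665e-03,
       -8.54806252e-05, -8.16172927e-04, -5.47232312e-04]), 'tau': array([ 3.60035112e-03, -5.63795221e+01,  1.22789450e+00, -1.93648624e+01,
        1.10386487e-02,  7.44923920e-03,  5.29228117e-06]), 'eef_pos': array([264.11282514, 593.42106084, 230.61378479]), 'tool_rot': array([-3.14015984e+00,  1.05597094e-05,  2.72278060e+00]), 'force': array([-0.55135489,  0.29646983,  0.01888269]), 'torque': array([-0.01255443,  0.02658337,  0.00220773]), 'gripper_force': 0.0, 'width': 85.57386590855303}
```

View pics/scene0.png

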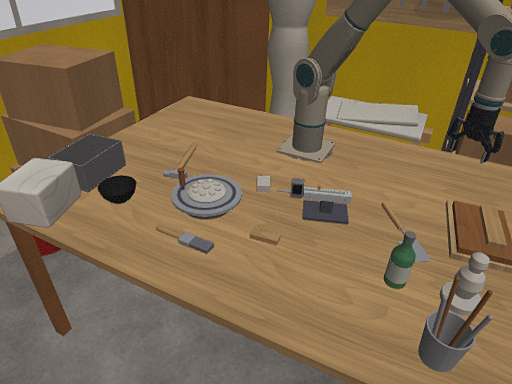

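View pics/side0.png

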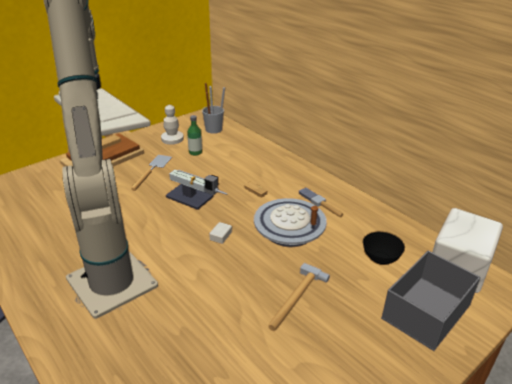

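The scene view shows the plate at about (207,193), the peg at (182,178) and the head at (298,188). In the side view the plate is at (290,220), the peg at (314,216) and the head at (211,184). Next I'll get rough positions and zoomed crops.

Run:
```python
from h import *
import pickle
cs=pickle.load(open('c0.pkl','rb')); s,d=cs['scene'],cs['side']
for n,a,b in(('rosette',(208,190),(290,216)),('peg',(182,178),(314,216)),('head',(298,188),(211,184)),('clip',(319,189),(186,176))):
    print(n,tri([ray(s,*a),ray(d,*b)]).round(1))
A=s['pixels'][160:235,160:360];B=d['pixels'][160:250,160:340]
A=cv2.resize(A,None,fx=4,fy=4,interpolation=cv2.INTER_CUBIC);B=cv2.resize(B,(600,300),interpolation=cv2.INTER_CUBIC)
o=np.zeros((600,800,3),np.uint8);o[:300]=A;o[300:,:600]=B
cv2.imwrite('pics/crop0.png',o[:,:,::-1])
```

```text
rosette [ 574.1 -149.7   60.9]
peg [ 598.5 -233.8   97.1]
head [460.6 130.2  92.8]
clip [419.6 202.3  97.3]
```

View pics/crop0.png

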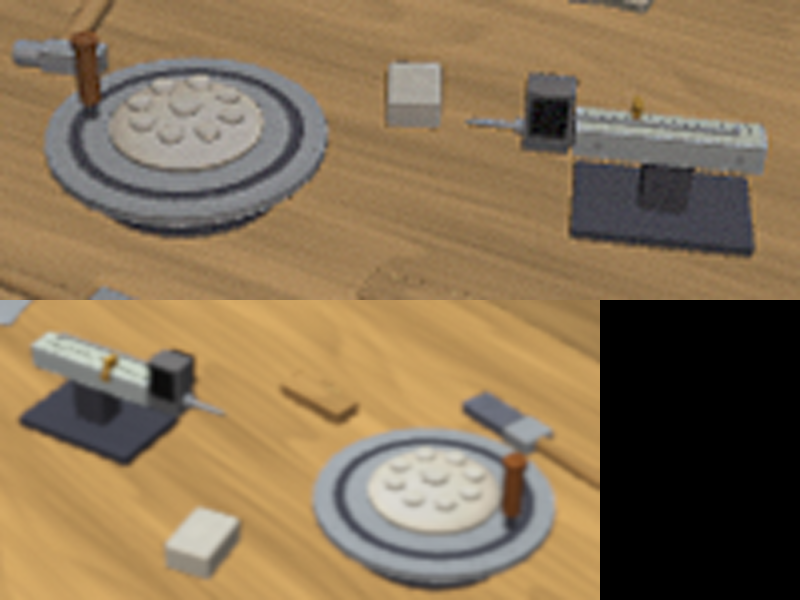

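The crop shows both views clearly. The peg stands at scene (182,178) and side (314,216), the plate rim is clear of clutter, and the black cheeks and brass clip are both visible. Now I'll fit the plate rim and peg with masks.

```bash
cat > m.py <<'E'
from h import *
from scipy.optimize import least_squares
def pegmask(c,x0,x1,y0,y1):
    h=cv2.cvtColor(np.ascontiguousarray(c['pixels']),cv2.COLOR_RGB2HSV); m=np.zeros(h.shape[:2],np.uint8)
    m[y0:y1,x0:x1]=((h[...,0]<14)&(h[...,1]>120)&(h[...,2]<170))[y0:y1,x0:x1]; return m
def rim(c,box):
    h=cv2.cvtColor(np.ascontiguousarray(c['pixels']),cv2.COLOR_RGB2HSV);m=np.zeros(h.shape[:2],np.uint8);x0,x1,y0,y1=box
    m[y0:y1,x0:x1]=(h[...,1]<75)[y0:y1,x0:x1]*255
    m=cv2.morphologyEx(m,cv2.MORPH_OPEN,np.ones((3,3)))
    k=max(cv2.findContours(m,cv2.RETR_EXTERNAL,cv2.CHAIN_APPROX_NONE)[0],key=cv2.contourArea)
    hull=k[:,0]; cy=hull[:,1].min()+0.45*(hull[:,1].max()-hull[:,1].min())
    P=np.array([onz(c,u,v,50)[:2] for u,v in hull if v<cy])
    r=least_squares(lambda p:np.hypot(*(P-p[:2]).T)-p[2],[574,-150,120],loss='soft_l1',f_scale=1.5)
    return r.x,len(P)
E
python3 - <<'E'
from m import *
import pickle
cs=pickle.load(open('c0.pkl','rb')); s,d=cs['scene'],cs['side']
print(rim(s,(165,250,165,225)),rim(d,(245,335,190,250)))
rs=[]
for c,b in((s,(174,192,166,190)),(d,(306,322,203,232))):
    ys,xs=np.nonzero(pegmask(c,*b));print(len(xs),xs.mean(),ys.mean(),ys.min(),ys.max());rs.append(ray(c,xs.mean(),ys.mean()))
print(tri(rs),onz(s,182,178,100))
E
```

```text
(array([ 570.78088101, -153.07882266,  117.43538009]), 88) (array([ 583.63309383, -147.92341681,  114.37498927]), 142)
69 181.3768115942029 175.7536231884058 168 185
92 313.6847826086956 214.6086956521739 206 224
[ 596.27288411 -235.61006612  104.4101276 ] [ 600.13999028 -228.59628468  100.        ]
```

Emit:
send_rows([
  {"az": 1.151, "dz": 0},
  {"az": 1.151},
  {"az": 1.151},
  {"az": 1.151},
  {"az": 1.151},
  {"az": 1.151},
  {"az": 1.151},
  {"az": 1.151},
  {"az": 1.151},
])

```text
invalid input at $.series[0]: expected keys ax, ay, az, dx, dy, dz, hand
```

Emit:
send_rows([
  {"ax": 0, "ay": 0, "az": 1.151, "dx": -62.2, "dy": -60.8, "dz": 0, "hand": 0},
  {"ax": 0, "ay": 0, "az": 1.151, "dx": -62.2, "dy": -60.8, "dz": 0, "hand": 0},
  {"ax": 0, "ay": 0, "az": 1.151, "dx": -62.2, "dy": -60.8, "dz": 0, "hand": 0},
  {"ax": 0, "ay": 0, "az": 1.151, "dx": -62.2, "dy": -60.8, "dz": 0, "hand": 0},
  {"ax": 0, "ay": 0, "az": 1.151, "dx": -62.2, "dy": -60.8, "dz": 0, "hand": 0},
  {"ax": 0, "ay": 0, "az": 1.151, "dx": -62.2, "dy": -60.8, "dz": 0, "hand": 0},
  {"ax": 0, "ay": 0, "az": 1.151, "dx": -62.2, "dy": -60.8, "dz": 0, "hand": 0},
  {"ax": 0, "ay": 0, "az": 1.151, "dx": -62.2, "dy": -60.8, "dz": 0, "hand": 0},
  {"ax": 0, "ay": 0, "az": 1.151, "dx": -62.2, "dy": -60.8, "dz": 0, "hand": 0},
  {"ax": 0, "ay": 0, "az": 1.151, "dx": -62.2, "dy": -60.8, "dz": 0, "hand": 0},
])

```text
clock: 1.15
eef_pos: [449.1, 127.5, 231.3]
tool_rot: [3.141, -0.0, 1.572]
force: [1.7, 0.5, -0.1]
width: 85.1
gripper_force: 0.0
```

Emit:
send_rows([
  {"ax": 0, "ay": 0, "az": 0, "dx": -34.2, "dy": 13.6, "dz": 0, "hand": 0},
  {"ax": 0, "ay": 0, "az": 0, "dx": -34.2, "dy": 13.6, "dz": 0, "hand": 0},
  {"ax": 0, "ay": 0, "az": 0, "dx": -34.2, "dy": 13.6, "dz": 0, "hand": 0},
  {"ax": 0, "ay": 0, "az": 0, "dx": -34.2, "dy": 13.6, "dz": 0, "hand": 0},
  {"ax": 0, "ay": 0, "az": 0, "dx": -34.2, "dy": 13.6, "dz": 0, "hand": 0},
  {"ax": 0, "ay": 0, "az": 0, "dx": -34.2, "dy": 13.6, "dz": 0, "hand": 0},
  {"ax": 0, "ay": 0, "az": 0, "dx": -34.2, "dy": 13.6, "dz": 0, "hand": 0},
  {"ax": 0, "ay": 0, "az": 0, "dx": -34.2, "dy": 13.6, "dz": 0, "hand": 0},
  {"ax": 0, "ay": 0, "az": 0, "dx": -34.2, "dy": 13.6, "dz": 0, "hand": 0},
  {"ax": 0, "ay": 0, "az": 0, "dx": -34.2, "dy": 13.6, "dz": 0, "hand": 0},
])

```text
clock: 2.15
eef_pos: [584.7, -212.1, 230.6]
tool_rot: [-3.14, -0.001, 1.571]
force: [0.0, -0.0, -0.7]
width: 85.6
gripper_force: 0.0
```

Run:
```python
from h import *
import pickle
w=cam('wrist');pickle.dump(w,open('w1.pkl','wb'));save(w,'pics/w1.png')
s=read_state();print(s['eef_pos'],s['tool_rot'],s['qpos'],proj(w,[[577,-150,80],[596,-235.6,133],[596,-235.6,68]]))
```

```text
[ 584.81102554 -210.97261004  230.79848718] [-3.14041088e+00 -1.80746482e-03  1.57310080e+00] [ 0.07532417  0.61387743  0.37557507  1.60698712 -0.26014464  0.97216491
  0.53868865] [[251.48053139 118.57457665]
 [271.91786772 219.89631645]
 [269.62442451 198.27963622]]
```

View pics/w1.png

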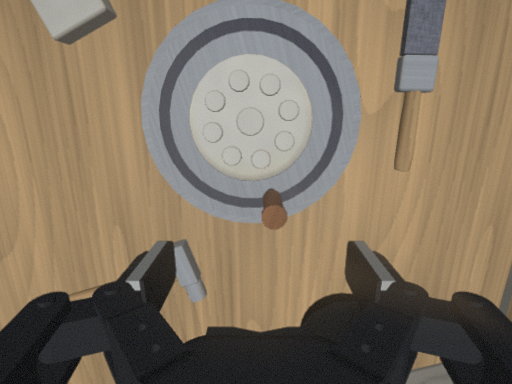

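The wrist view shows the rosette centre boss at (250,121), the plate rim from x=141 to x=361, and the peg's top face at (274,217) with its base at about (270,194). I'll compute positions from those.

Run:
```python
from m import *
import pickle
w=pickle.load(open('w1.pkl','rb'))
print('boss',onz(w,250,121,82),'pegtop',onz(w,274.5,217,133),'left/right',onz(w,141,108,50),onz(w,361,108,50))
h=cv2.cvtColor(np.ascontiguousarray(w['pixels']),cv2.COLOR_RGB2HSV)
m=(h[...,1]<75).astype(np.uint8)*255; m[:,:125]=0;m[:,375:]=0;m[205:]=0
m=cv2.morphologyEx(m,cv2.MORPH_OPEN,np.ones((5,5)))
k=max(cv2.findContours(m,cv2.RETR_EXTERNAL,cv2.CHAIN_APPROX_NONE)[0],key=cv2.contourArea)[:,0]
k=k[(k[:,1]>3)&(k[:,1]<190)]
P=np.array([onz(w,u,v,50)[:2] for u,v in k])
print(least_squares(lambda p:np.hypot(*(P-p[:2]).T)-p[2],[577,-150,120],loss='soft_l1').x,len(P))
m=pegmask(w,250,300,180,240)
ys,xs=np.nonzero(m);t=ys>ys.max()-11;print(xs.min(),xs.max(),ys.min(),ys.max())
```

```text
boss [ 575.59353693 -152.24359847   82.        ] pegtop [ 598.25191267 -232.85741948  133.        ] left/right [ 457.34966784 -139.63714691   50.        ] [ 693.85460936 -139.63545051   50.        ]
[ 575.21885631 -152.58414912  118.91926653] 404
263 285 207 228
```

Emit:
send_rows([
  {"ax": 0, "ay": 0, "az": 0, "dx": -2.25, "dy": 1.35, "dz": 3, "hand": 0},
  {"ax": 0, "ay": 0, "az": 0, "dx": -2.25, "dy": 1.35, "dz": 7, "hand": 0},
  {"ax": 0, "ay": 0, "az": 0, "dx": -2.25, "dy": 1.35, "dz": 10.5, "hand": 0},
  {"ax": 0, "ay": 0, "az": 0, "dx": -2.25, "dy": 1.35, "dz": 13, "hand": 0},
  {"ax": 0, "ay": 0, "az": 0, "dx": -2.25, "dy": 1.35, "dz": 13.5, "hand": 0},
  {"ax": 0, "ay": 0, "az": 0, "dx": -2.25, "dy": 1.35, "dz": 13.5, "hand": 0},
  {"ax": 0, "ay": 0, "az": 0, "dx": -2.25, "dy": 1.35, "dz": 13.5, "hand": 0},
])

```text
clock: 2.9
eef_pos: [599.8, -234.9, 97.9]
tool_rot: [3.139, 0.001, 1.573]
force: [-0.4, -0.2, 1.0]
width: 85.5
gripper_force: 0.0
```

Run:
```python
from h import *
import pickle
w=cam('wrist');pickle.dump(w,open('w2.pkl','wb'));save(w,'pics/w2.png')
s=read_state();print(s['eef_pos'],s['tool_rot'],s['force'])
```

```text
[ 599.95460668 -235.19266086   98.21310906] [3.13863963e+00 1.00293683e-03 1.57257195e+00] [-0.28568495  0.08325057  0.66145479]
```

View pics/w2.png

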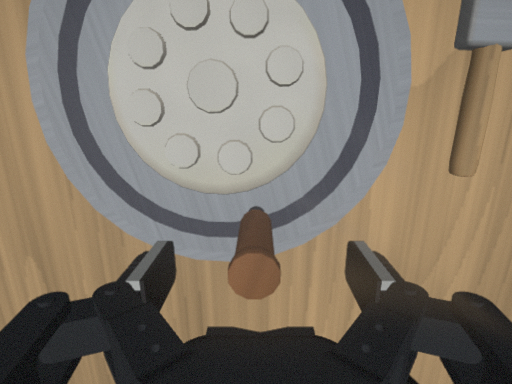

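The peg's top is at (254,275), between the open pads (tips at x about 150 and 370). I'll check its world position from close up, along with the boss at (213,86).

Run:
```python
from h import *
import pickle
w=pickle.load(open('w2.pkl','rb'))
p=onz(w,254.5,275,133);b=onz(w,213,86,82);print(p,b,p-b,np.hypot(*(p-b)[:2]))
```

```text
[ 598.20439849 -231.07783358  133.        ] [ 576.36901539 -152.70290463   82.        ] [ 21.8353831  -78.37492894  51.        ] 81.35977778744765
```

Emit:
send_rows([
  {"ax": 0, "ay": 0, "az": 0, "dx": 0.15, "dy": -0.15, "dz": 0, "hand": 0},
  {"ax": 0, "ay": 0, "az": 0, "dx": 0.15, "dy": -0.15, "dz": 0, "hand": 1},
  {"ax": 0, "ay": 0, "az": 0, "dx": 0.15, "dy": -0.15, "dz": 0, "hand": 1},
  {"ax": 0, "ay": 0, "az": 0, "dx": 0.15, "dy": -0.15, "dz": 0, "hand": 1},
  {"ax": 0, "ay": 0, "az": 0, "dx": 0.15, "dy": -0.15, "dz": 0, "hand": 1},
  {"ax": 0, "ay": 0, "az": 0, "dx": 0.15, "dy": -0.15, "dz": 0, "hand": 1},
  {"ax": 0, "ay": 0, "az": 0, "dx": 0.15, "dy": -0.15, "dz": 0, "hand": 1},
])

```text
clock: 3.65
eef_pos: [597.2, -233.7, 96.5]
tool_rot: [3.142, -0.0, 1.572]
force: [-0.8, 0.7, 3.0]
width: 21.4
gripper_force: 58.4
```

Run:
```python
from h import *
s=read_state();print({k:np.round(s[k],3) for k in('clock','eef_pos','tool_rot','force','width','gripper_force')})
```

```text
{'clock': np.float64(3.65), 'eef_pos': array([ 597.171, -233.746,   96.498]), 'tool_rot': array([ 3.142, -0.   ,  1.572]), 'force': array([-0.766,  0.692,  3.017]), 'width': np.float64(21.396), 'gripper_force': np.float64(58.431)}
```

Emit:
send_rows([
  {"ax": 0, "ay": 0, "az": 0, "dx": 0.52, "dy": 1.39, "dz": 0, "hand": 1},
  {"ax": 0, "ay": 0, "az": 0, "dx": 1.28, "dy": 2.66, "dz": 0, "hand": 1},
  {"ax": 0, "ay": 0, "az": 0, "dx": 2.25, "dy": 3.78, "dz": 0, "hand": 1},
  {"ax": 0, "ay": 0, "az": 0, "dx": 3.4, "dy": 4.72, "dz": 0, "hand": 1},
  {"ax": 0, "ay": 0, "az": 0, "dx": 3.4, "dy": 4.72, "dz": 0, "hand": 1},
  {"ax": 0, "ay": 0, "az": 0, "dx": 3.4, "dy": 4.72, "dz": 0, "hand": 1},
])

```text
clock: 4.25
eef_pos: [646.3, -197.1, 96.5]
tool_rot: [3.14, -0.001, 1.575]
force: [0.1, 1.9, 4.5]
width: 21.8
gripper_force: 59.0
```

Run:
```python
from h import *
import pickle
w=cam('wrist');pickle.dump(w,open('w3.pkl','wb'));save(w,'pics/w3.png')
s=read_state();print(s['eef_pos'],s['tool_rot'],s['force'],s['torque'],s['width'])
```

```text
[ 645.58197894 -198.19896252   96.51526219] [ 3.14025203e+00 -2.88464810e-04  1.57358688e+00] [-1.3226984   1.54571623  4.3691638 ] [0.21132391 0.12906356 0.0177027 ] 21.73780127262515
```

View pics/w3.png

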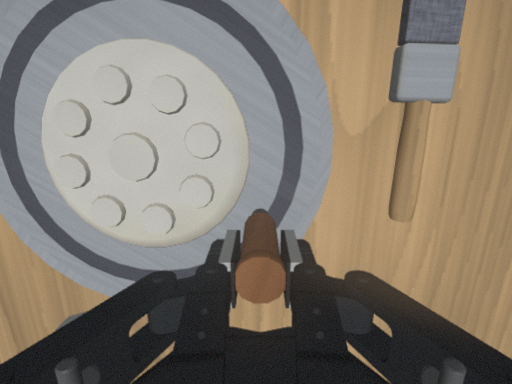

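The peg is firmly between the pads at (260,278), the plate has turned with it, and forces are low. Continuing with 90° more.

Emit:
send_rows([
  {"ax": 0, "ay": 0, "az": 0, "dx": 1.29, "dy": 0.72, "dz": 0, "hand": 1},
  {"ax": 0, "ay": 0, "az": 0, "dx": 2.69, "dy": 1.21, "dz": 0, "hand": 1},
  {"ax": 0, "ay": 0, "az": 0, "dx": 4.16, "dy": 1.45, "dz": 0, "hand": 1},
  {"ax": 0, "ay": 0, "az": 0, "dx": 5.64, "dy": 1.43, "dz": 0, "hand": 1},
  {"ax": 0, "ay": 0, "az": 0, "dx": 7.09, "dy": 1.15, "dz": 0, "hand": 1},
  {"ax": 0, "ay": 0, "az": 0, "dx": 8.48, "dy": 0.62, "dz": 0, "hand": 1},
  {"ax": 0, "ay": 0, "az": 0, "dx": 9.75, "dy": -0.14, "dz": 0, "hand": 1},
  {"ax": 0, "ay": 0, "az": 0, "dx": 10.87, "dy": -1.1, "dz": 0, "hand": 1},
  {"ax": 0, "ay": 0, "az": 0, "dx": 11.81, "dy": -2.25, "dz": 0, "hand": 1},
  {"ax": 0, "ay": 0, "az": 0, "dx": 11.81, "dy": -2.25, "dz": 0, "hand": 1},
])

```text
clock: 5.3
eef_pos: [619.3, -79.7, 96.5]
tool_rot: [-3.138, -0.001, 1.573]
force: [-2.0, -2.0, 4.7]
width: 21.4
gripper_force: 59.0
```

Emit:
send_rows([
  {"ax": 0, "ay": 0, "az": 0, "dx": 0.72, "dy": -1.29, "dz": 0, "hand": 1},
  {"ax": 0, "ay": 0, "az": 0, "dx": 1.21, "dy": -2.69, "dz": 0, "hand": 1},
  {"ax": 0, "ay": 0, "az": 0, "dx": 1.45, "dy": -4.16, "dz": 0, "hand": 1},
  {"ax": 0, "ay": 0, "az": 0, "dx": 1.43, "dy": -5.64, "dz": 0, "hand": 1},
  {"ax": 0, "ay": 0, "az": 0, "dx": 1.15, "dy": -7.09, "dz": 0, "hand": 1},
  {"ax": 0, "ay": 0, "az": 0, "dx": 0.62, "dy": -8.48, "dz": 0, "hand": 1},
  {"ax": 0, "ay": 0, "az": 0, "dx": -0.14, "dy": -9.75, "dz": 0, "hand": 1},
  {"ax": 0, "ay": 0, "az": 0, "dx": -1.1, "dy": -10.87, "dz": 0, "hand": 1},
  {"ax": 0, "ay": 0, "az": 0, "dx": -2.25, "dy": -11.81, "dz": 0, "hand": 1},
  {"ax": 0, "ay": 0, "az": 0, "dx": -2.25, "dy": -11.81, "dz": 0, "hand": 1},
])

```text
clock: 6.3
eef_pos: [501.8, -107.1, 96.4]
tool_rot: [-3.14, 0.002, 1.568]
force: [-0.4, -1.1, 4.2]
width: 21.1
gripper_force: 60.2
```

Emit:
send_rows([
  {"ax": 0, "ay": 0, "az": 0, "dx": -1.29, "dy": -0.72, "dz": 0, "hand": 1},
  {"ax": 0, "ay": 0, "az": 0, "dx": -2.69, "dy": -1.21, "dz": 0, "hand": 1},
  {"ax": 0, "ay": 0, "az": 0, "dx": -4.16, "dy": -1.45, "dz": 0, "hand": 1},
  {"ax": 0, "ay": 0, "az": 0, "dx": -5.64, "dy": -1.43, "dz": 0, "hand": 1},
  {"ax": 0, "ay": 0, "az": 0, "dx": -7.09, "dy": -1.15, "dz": 0, "hand": 1},
  {"ax": 0, "ay": 0, "az": 0, "dx": -8.48, "dy": -0.62, "dz": 0, "hand": 1},
  {"ax": 0, "ay": 0, "az": 0, "dx": -9.75, "dy": 0.14, "dz": 0, "hand": 1},
  {"ax": 0, "ay": 0, "az": 0, "dx": -10.87, "dy": 1.1, "dz": 0, "hand": 1},
  {"ax": 0, "ay": 0, "az": 0, "dx": -11.81, "dy": 2.25, "dz": 0, "hand": 1},
  {"ax": 0, "ay": 0, "az": 0, "dx": -11.81, "dy": 2.25, "dz": 0, "hand": 1},
])

```text
clock: 7.3
eef_pos: [529.2, -224.1, 96.4]
tool_rot: [3.138, 0.002, 1.572]
force: [1.0, -0.3, 5.6]
width: 21.3
gripper_force: 60.5
```

Emit:
send_rows([
  {"ax": 0, "ay": 0, "az": 0, "dx": -0.72, "dy": 1.29, "dz": 0, "hand": 1},
  {"ax": 0, "ay": 0, "az": 0, "dx": -1.21, "dy": 2.69, "dz": 0, "hand": 1},
  {"ax": 0, "ay": 0, "az": 0, "dx": -1.45, "dy": 4.16, "dz": 0, "hand": 1},
  {"ax": 0, "ay": 0, "az": 0, "dx": -1.43, "dy": 5.64, "dz": 0, "hand": 1},
  {"ax": 0, "ay": 0, "az": 0, "dx": -1.15, "dy": 7.09, "dz": 0, "hand": 1},
  {"ax": 0, "ay": 0, "az": 0, "dx": -1.15, "dy": 7.09, "dz": 0, "hand": 1},
  {"ax": 0, "ay": 0, "az": 0, "dx": -1.15, "dy": 7.09, "dz": 0, "hand": 1},
  {"ax": 0, "ay": 0, "az": 0, "dx": -1.15, "dy": 7.09, "dz": 0, "hand": 0.5},
  {"ax": 0, "ay": 0, "az": 0, "dx": -1.15, "dy": 7.09, "dz": 0, "hand": 0},
  {"ax": 0, "ay": 0, "az": 0, "dx": -1.15, "dy": 7.09, "dz": 0, "hand": 0},
])

```text
clock: 8.3
eef_pos: [596.0, -233.7, 95.6]
tool_rot: [-3.139, -0.001, 1.571]
force: [0.0, 0.1, 1.3]
width: 64.4
gripper_force: 0.0
```

Emit:
send_rows([
  {"ax": 0, "ay": 0, "az": 0, "dx": 0, "dy": 0, "dz": 0, "hand": 0},
  {"ax": 0, "ay": 0, "az": 0, "dx": 0, "dy": 0, "dz": 0, "hand": 0},
  {"ax": 0, "ay": 0, "az": 0, "dx": 0, "dy": 0, "dz": -4, "hand": 0},
  {"ax": 0, "ay": 0, "az": 0, "dx": 0, "dy": 0, "dz": -8, "hand": 0},
  {"ax": 0, "ay": 0, "az": 0, "dx": 2.25, "dy": -1.2, "dz": -12, "hand": 0},
  {"ax": 0, "ay": 0, "az": 0, "dx": 2.25, "dy": -1.2, "dz": -13.5, "hand": 0},
  {"ax": 0, "ay": 0, "az": 0, "dx": 2.25, "dy": -1.2, "dz": -13.5, "hand": 0},
  {"ax": 0, "ay": 0, "az": 0, "dx": 2.25, "dy": -1.2, "dz": -13.5, "hand": 0},
])

```text
clock: 9.1
eef_pos: [584.9, -211.3, 230.8]
tool_rot: [-3.141, -0.0, 1.572]
force: [0.6, 0.3, -0.4]
width: 85.4
gripper_force: 0.0
```

Run:
```python
from m import *
import pickle
w=cam('wrist');pickle.dump(w,open('w4.pkl','wb'));d=cam('side');c=cam('scene')
w1=pickle.load(open('w1.pkl','rb'));cs=pickle.load(open('c0.pkl','rb'))
s=read_state();print(s['clock'],s['eef_pos'],s['tool_rot'],s['force'])
for a in (w1,w):
    ys,xs=np.nonzero(pegmask(a,250,300,195,240)); print(xs.mean(),ys.max(),onz(a,(xs.min()+xs.max())/2,ys.max()-11,133))
for n,x in(('side',d),('scene',c)):
    b={'side':(306,322,203,232),'scene':(174,192,166,190)}[n]
    for a in(cs[n],x):
        ys,xs=np.nonzero(pegmask(a,*b));print(n,len(xs),xs.mean(),ys.mean())
cv2.imwrite('pics/w4.png',np.hstack([w1['pixels'][:300,100:400],w['pixels'][:300,100:400]])[:,:,::-1])
```

```text
9.25 [ 584.2468378  -211.29971426  229.51207415] [-3.13859799e+00 -7.05423861e-04  1.57120986e+00] [-0.05788161  0.08899832 -0.38463916]
272.6727272727273 228 [ 597.80954881 -232.85757875  133.        ]
271.6862745098039 228 [ 597.18975758 -232.30928547  133.        ]
side 92 313.6847826086956 214.6086956521739
side 91 313.65934065934067 214.62637362637363
scene 69 181.3768115942029 175.7536231884058
scene 63 181.42857142857142 176.20634920634922
```

View pics/w4.png

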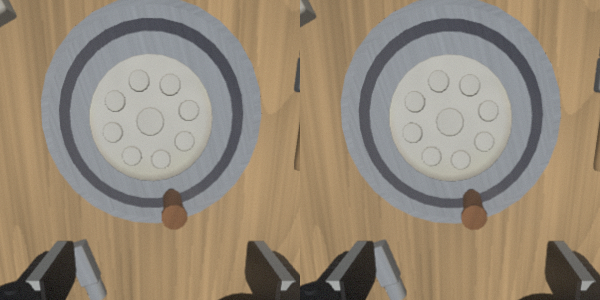

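Left is before, right is after: the peg is at (174,216) in both and the side-view centroids are identical, so the full turn is done and the peg released. Next, over the gauge head.

Emit:
send_rows([
  {"ax": 0, "ay": 0, "az": -0.51, "dx": 34.2, "dy": -12.4, "dz": 0, "hand": 0},
  {"ax": 0, "ay": 0, "az": -0.51, "dx": 34.2, "dy": -12.4, "dz": 0, "hand": 0},
  {"ax": 0, "ay": 0, "az": -0.51, "dx": 34.2, "dy": -12.4, "dz": 0, "hand": 0},
  {"ax": 0, "ay": 0, "az": -0.51, "dx": 34.2, "dy": -12.4, "dz": 0, "hand": 0},
  {"ax": 0, "ay": 0, "az": -0.51, "dx": 34.2, "dy": -12.4, "dz": 0, "hand": 0},
  {"ax": 0, "ay": 0, "az": -0.51, "dx": 34.2, "dy": -12.4, "dz": 0, "hand": 0},
  {"ax": 0, "ay": 0, "az": -0.51, "dx": 34.2, "dy": -12.4, "dz": 0, "hand": 0},
  {"ax": 0, "ay": 0, "az": -0.51, "dx": 34.2, "dy": -12.4, "dz": 0, "hand": 0},
  {"ax": 0, "ay": 0, "az": -0.51, "dx": 34.2, "dy": -12.4, "dz": 0, "hand": 0},
  {"ax": 0, "ay": 0, "az": -0.51, "dx": 34.2, "dy": -12.4, "dz": 0, "hand": 0},
])

```text
clock: 10.25
eef_pos: [461.2, 129.2, 230.8]
tool_rot: [-3.141, 0.001, 2.081]
force: [0.0, -0.1, 0.4]
width: 85.8
gripper_force: 0.0
```

Run:
```python
from m import *
import pickle
w=cam('wrist');pickle.dump(w,open('w5.pkl','wb'));save(w,'pics/w5.png')
s=read_state();print(s['clock'],s['eef_pos'],s['tool_rot'],s['qpos'])
```

```text
10.3 [461.45941668 128.52932536 230.91202257] [-3.14069888e+00  1.19056296e-03  2.07889882e+00] [-0.49965757  0.39516194  0.23141776  1.98431374 -0.12442944  0.77611644
  0.31166592]
```

View pics/w5.png

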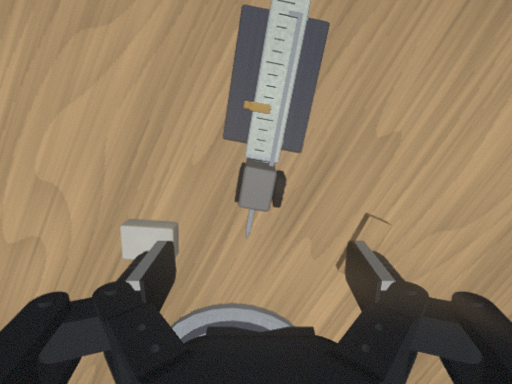

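The wrist view shows the head's top at (258,187), black button at (278,188) on the right, needle tip at (248,236), brass clip at (258,107), and the pointer strip along the tube's right edge, turned in at about (295,13). I'll compute the gauge axis and head pose.

Run:
```python
from m import *
import pickle
w=pickle.load(open('w5.pkl','rb'))
L=[onz(w,247,158,90),onz(w,275,0,90)];R=[onz(w,280,163,90),onz(w,309,0,90)]
for a in(L,R):
    e=a[0]-a[1];print(np.degrees(np.arctan2(e[1],e[0])))
h=onz(w,258,187,120);n=onz(w,248,236,75);c=onz(w,258,107,104);p=onz(w,295,13,96)
print(h,n,c,p)
e=(n-h)[:2];print('needle dir',np.degrees(np.arctan2(e[1],e[0])),np.hypot(*e))
im=np.ascontiguousarray(w['pixels'][0:240,210:330]);cv2.imwrite('pics/w5c.png',cv2.resize(im,None,fx=2.5*2,fy=2.5,interpolation=cv2.INTER_CUBIC)[:,:,::-1])
```

```text
-71.45816975366418
-69.75287093975986
[458.86479135 130.63397889 120.        ] [482.3315597   64.62484679  75.        ] [424.94299816 191.39921362 104.        ] [414.95045823 273.83955021  96.        ]
needle dir -70.42929790000599 70.05636828858286
```

View pics/w5c.png

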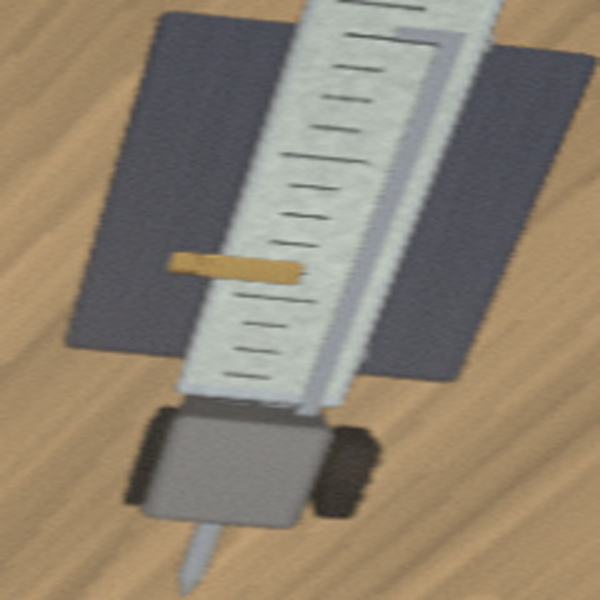

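Emit:
send_rows([
  {"ax": 0, "ay": 0, "az": 0.168, "dx": 4.25, "dy": 0.54, "dz": 3, "hand": 0},
  {"ax": 0, "ay": 0, "az": 0.168, "dx": 4.25, "dy": 0.54, "dz": 6, "hand": 0},
  {"ax": 0, "ay": 0, "az": 0.168, "dx": 4.25, "dy": 0.54, "dz": 8, "hand": 0},
  {"ax": 0, "ay": 0, "az": 0.168, "dx": 4.25, "dy": 0.54, "dz": 8, "hand": 0},
  {"ax": 0, "ay": 0, "az": 0.168, "dx": 4.25, "dy": 0.54, "dz": 8, "hand": 0},
  {"ax": 0, "ay": 0, "az": 0.168, "dx": 4.25, "dy": 0.54, "dz": 8, "hand": 0},
])

```text
clock: 10.9
eef_pos: [446.2, 169.4, 152.3]
tool_rot: [3.139, 0.0, 1.911]
force: [0.2, 0.4, 0.7]
width: 85.6
gripper_force: 0.0
```

Run:
```python
from m import *
import pickle
w=cam('wrist');pickle.dump(w,open('w6.pkl','wb'));save(w,'pics/w6.png')
s=read_state();print(s['clock'],s['eef_pos'],s['tool_rot'],-w['R'].T@w['t'],w['R'],w['mtx'])
```

```text
10.95 [446.05089284 169.74255997 152.43435364] [3.13919224e+00 3.18310812e-05 1.91193488e+00] [422.9227075  236.02934569 294.25633905] [[ 0.94266607  0.33372631  0.002727  ]
 [ 0.31964392 -0.90517717  0.28014648]
 [ 0.09596067 -0.26321291 -0.95995339]] [[289.00169902   0.         260.05029458]
 [  0.         289.00169902 193.23563612]
 [  0.           0.           1.        ]]
```

View pics/w6.png

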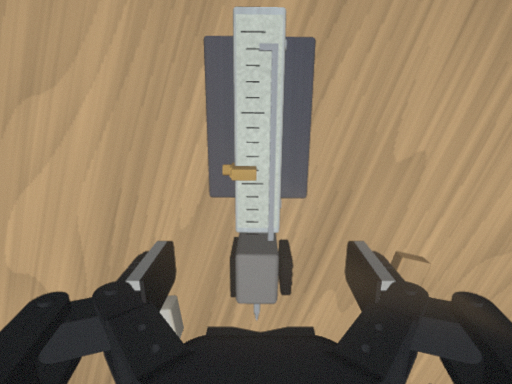

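The tube now runs vertically in the image. Pointer end is at about (268,47), clip at (242,173), head at (258,268), button at (286,267). I'll get sub-pixel profiles numerically.

Run:
```python
from m import *
from scipy.signal import find_peaks
import pickle
w=pickle.load(open('w6.pkl','rb'))
u=np.array([.334,-.943]);u/=np.hypot(*u)
im=np.ascontiguousarray(w['pixels']);h=cv2.cvtColor(im,cv2.COLOR_RGB2HSV);g=im.mean(2)
X=lambda c,v,z:onz(w,c,v,z)[:2]@u
m=(h[...,0]>10)&(h[...,0]<30)&(h[...,1]>110);m[:155]=0;m[190:]=0;m[:,:238]=0;m[:,262:]=0
for c in range(240,258,3):
    r=np.nonzero(m[:,c])[0];print('clip',c,r.min(),r.max(),X(c,r.max()+.5,104),X(c,r.min()-.5,104),X(c,r.min()-.5,90),end='\n')
print('ptr cols',[(c,g[40:54,c].round().astype(int).tolist()) for c in (262,265,268)])
p=g[20:232,250:254].mean(1);pk,_=find_peaks(-p,prominence=15)
print('ticks',[(int(k+20),round(X(252,k+20,90),1)) for k in pk])
print('head row',g[225:312:1,258].round().astype(int).tolist())
print('headcols',g[268,222:300].round().astype(int).tolist())
```

```text
clip 240 167 179 -35.453790656614586 -44.37419961433285 -41.65799004833128
clip 243 167 179 -35.45194109050994 -44.372430117705306 -41.65609034341263
clip 246 167 179 -35.450126973850644 -44.37072790478257 -41.6542628732657
clip 249 170 179 -35.44834827959398 -42.33049384040907 -39.4638983215526
clip 252 170 179 -35.44660498306152 -42.32888635404541 -39.46217254841224
clip 255 170 178 -36.139238307688714 -42.32733886453413 -39.460511186988654
ptr cols [(262, [194, 190, 183, 167, 156, 156, 155, 158, 160, 142, 118, 167, 192, 192]), (265, [190, 191, 185, 166, 156, 154, 153, 158, 156, 157, 129, 162, 184, 182]), (268, [191, 187, 183, 167, 154, 158, 158, 158, 159, 156, 120, 167, 191, 189])]
ticks [(31, np.float64(-129.1)), (48, np.float64(-119.2)), (65, np.float64(-109.0)), (81, np.float64(-99.2)), (97, np.float64(-89.1)), (112, np.float64(-79.3)), (127, np.float64(-69.3)), (142, np.float64(-59.1)), (156, np.float64(-49.2)), (167, np.float64(-41.3)), (183, np.float64(-29.5)), (196, np.float64(-19.6)), (209, np.float64(-9.4)), (221, np.float64(0.2))]
head row [191, 193, 191, 185, 185, 186, 179, 141, 93, 79, 84, 87, 86, 84, 86, 87, 85, 85, 86, 86, 86, 87, 81, 85, 86, 87, 86, 85, 90, 105, 118, 126, 131, 133, 132, 131, 129, 126, 131, 130, 131, 131, 129, 131, 130, 128, 128, 128, 129, 127, 128, 129, 129, 127, 128, 130, 129, 128, 130, 132, 128, 130, 127, 128, 128, 129, 131, 126, 131, 129, 127, 131, 128, 128, 129, 129, 130, 124, 117, 141, 152, 152, 153, 152, 152, 153, 155]
headcols [133, 136, 142, 140, 138, 137, 133, 115, 67, 50, 54, 54, 51, 78, 106, 116, 124, 128, 131, 130, 129, 131, 131, 132, 129, 128, 128, 131, 131, 128, 127, 131, 131, 128, 130, 130, 131, 130, 128, 132, 130, 130, 130, 133, 131, 129, 129, 131, 132, 129, 131, 129, 126, 124, 115, 102, 77, 53, 53, 52, 52, 50, 55, 53, 53, 54, 54, 52, 50, 54, 94, 129, 138, 139, 142, 139, 141, 137]
```

Run:
```python
from m import *
import pickle
w=pickle.load(open('w6.pkl','rb'));im=w['pixels'].astype(int)
print('cols',list(range(219,264,3)))
for v in range(160,186): print(v,' '.join('%3d/%3d'%(im[v,c,0],im[v,c,2]) for c in range(219,264,3)))
```

```text
cols [219, 222, 225, 228, 231, 234, 237, 240, 243, 246, 249, 252, 255, 258, 261]
160  89/ 94  89/ 95  89/ 92  90/ 95  89/ 92 113/116 183/187 189/187 186/185 188/185 192/192 198/198 190/189 191/189 195/194
161  89/ 93  93/ 96  90/ 96  92/ 96  90/ 95 110/111 181/184 189/187 189/186 194/192 196/194 194/193 187/184 191/189 195/192
162  87/ 93  89/ 93  88/ 93  90/ 94  90/ 94 120/107 179/183 191/191 191/189 192/187 198/197 196/195 186/185 192/192 192/192
163  86/ 92  93/ 96  90/ 93  95/ 95  98/ 85 129/ 99 183/187 191/187 190/189 192/192 198/197 192/193 185/184 188/187 193/191
164  86/ 91 100/ 96 116/ 81 120/ 86 111/ 71 126/ 94 187/191 195/193 192/193 195/194 197/196 191/188 184/181 187/187 192/192
165  89/ 94 116/ 87 166/ 83 164/ 85 133/ 73 124/ 85 172/169 180/173 181/175 178/171 183/175 177/170 174/166 181/182 195/192
166  89/ 91 127/ 93 178/ 90 172/ 84 135/ 73 121/ 69 125/ 82 127/ 86 126/ 85 123/ 83 134/ 93 140/100 142/111 185/188 188/189
167  88/ 92 137/ 92 175/ 87 175/ 89 152/ 80 121/ 68 121/ 67 120/ 65 125/ 70 126/ 70 123/ 72 123/ 71 126/ 82 188/187 188/185
168  91/ 94 137/ 90 177/ 92
[... 1504 characters left out ...]
 125/ 85 166/137 169/125 170/128 172/128 174/130 178/134 168/135 187/185 189/186
181  90/ 94  89/ 95  93/ 95  93/ 97  91/ 95  95/ 94 184/186 189/189 190/186 183/182 192/189 195/194 185/184 185/184 188/188
182  88/ 91  90/ 93  92/ 97  91/ 95  88/ 91  95/ 98 185/189 193/193 171/170 170/169 172/172 170/169 169/169 172/170 172/169
183  90/ 93  90/ 93  91/ 94  89/ 94  93/ 96  97/ 99 186/188 196/192 103/100 104/102 107/104 107/106 111/108 125/122 123/122
184  96/ 97  92/ 97  90/ 91  91/ 96  90/ 94  96/ 99 182/183 198/196 145/142 145/145 145/143 141/139 143/141 143/143 141/142
185  92/ 96  89/ 91  89/ 93  90/ 93  92/ 96  96/ 98 185/189 195/193 192/191 187/185 194/193 185/185 186/184 193/191 185/184
```

Run:
```python
from m import *
import pickle
w=pickle.load(open('w6.pkl','rb'));u=np.array([.334,-.943]);u/=np.hypot(*u)
X=lambda c,v,z:round(onz(w,c,v,z)[:2]@u,2)
Y=lambda c,v,z:onz(w,c,v,z)[:2]@np.array([-u[1],u[0]])
for z in(95,96,97): print('ptr',z,X(267,42.6,z),X(267,49.4,z))
print('clip',X(249,169,104),X(249,180.1,104))
print('head',X(258,253.7,120),X(258,303.5,120))
print('dir',[ (round(Y(c,v,90),2)) for c,v in((236,20),(237,220))])
# cheeks at z 116: outer cols 229.5 and 291.5
for z in(82,99,116): print(z,Y(229.7,268,z),Y(291.6,268,z))
print(read_state()['eef_pos'],onz(w,258,278.6,120))
```

```text
ptr 95 -121.37 -117.46
ptr 96 -121.16 -117.28
ptr 97 -120.96 -117.1
clip -42.67 -35.03
head 11.73 50.98
dir [np.float64(462.87), np.float64(460.56)]
82 452.8726815429269 504.1748507279957
99 454.84174695109283 502.03503119051544
116 456.8108123592587 499.8952116530352
[446.05089284 169.74255997 152.43435364] [459.44302847 130.06566794 120.        ]
```

Run:
```python
from m import *
import pickle
w=pickle.load(open('w6.pkl','rb'));g=w['pixels'].mean(2)
def az(rows,c0,c1,sgn):
    P=[]
    for v in rows:
        d=sgn*np.diff(g[v,c0:c1]);k=d.clip(0);
        if k.sum()>20: P.append(onz(w,c0+.5+(k*np.arange(len(k))).sum()/k.sum(),v,90)[:2])
    P=np.array(P);vx,vy,_,_=cv2.fitLine(P.astype(np.float32),cv2.DIST_HUBER,0,.01,.01).ravel();return np.degrees(np.arctan2(vy,vx)),len(P)
print(az(list(range(50,160))+list(range(184,194)),230,241,1),az(range(50,190),276,290,-1))
def az2(rows,c0,c1):
    P=[onz(w,c0+np.argmin(g[v,c0:c1]),v,96)[:2] for v in rows];P=np.array(P);vx,vy,_,_=cv2.fitLine(P.astype(np.float32),cv2.DIST_HUBER,0,.01,.01).ravel();return np.degrees(np.arctan2(vy,vx))
print(az2(range(60,220),264,280))
```

```text
(np.float32(-71.22737), 120) (np.float32(-70.99953), 140)
-70.816025
```

Emit:
send_rows([
  {"ax": 0, "ay": 0, "az": 0, "dx": -4.2, "dy": -0.03, "dz": 0, "hand": 0},
  {"ax": 0, "ay": 0, "az": 0, "dx": -4.2, "dy": -0.03, "dz": 2, "hand": 0},
  {"ax": 0, "ay": 0, "az": 0, "dx": -4.2, "dy": -0.03, "dz": 4.5, "hand": 0},
  {"ax": 0, "ay": 0, "az": 0, "dx": -4.2, "dy": -0.03, "dz": 6.5, "hand": 0},
  {"ax": 0, "ay": 0, "az": 0, "dx": -4.2, "dy": -0.03, "dz": 7.2, "hand": 0},
  {"ax": 0, "ay": 0, "az": 0, "dx": -4.2, "dy": -0.03, "dz": 7.2, "hand": 0},
  {"ax": 0, "ay": 0, "az": 0, "dx": -4.2, "dy": -0.03, "dz": 7.2, "hand": 0},
])

```text
clock: 11.65
eef_pos: [459.4, 130.8, 80.2]
tool_rot: [3.14, 0.0, 1.914]
force: [-0.3, 0.9, -0.7]
width: 85.9
gripper_force: 0.0
```

Emit:
send_rows([
  {"ax": 0, "ay": 0, "az": 0.01, "dx": 0, "dy": 0, "dz": 0, "hand": 0},
  {"ax": 0, "ay": 0, "az": 0.01, "dx": 0, "dy": 0, "dz": 0, "hand": 1},
  {"ax": 0, "ay": 0, "az": 0.01, "dx": 0, "dy": 0, "dz": 0, "hand": 1},
  {"ax": 0, "ay": 0, "az": 0.01, "dx": 0, "dy": 0, "dz": 0, "hand": 1},
  {"ax": 0, "ay": 0, "az": 0.01, "dx": 0, "dy": 0, "dz": 0, "hand": 1},
  {"ax": 0, "ay": 0, "az": 0.01, "dx": 0, "dy": 0, "dz": 0, "hand": 1},
  {"ax": 0, "ay": 0, "az": 0.01, "dx": 0, "dy": 0, "dz": 0, "hand": 1},
])

```text
clock: 12.35
eef_pos: [457.2, 129.9, 80.4]
tool_rot: [-3.14, -0.001, 1.9]
force: [-7.5, -1.9, 15.3]
width: 36.7
gripper_force: 58.6
```

```bash
cat > rd.py <<'E'
from m import *
import pickle,sys
E=[];F=[];c={}
for i in range(9):
    n=('side','scene','wrist')[i%3]; c.setdefault(n,[]).append(cam(n)); s=read_state();E.append(s['eef_pos']);F.append(s['force'])
E=np.array(E);a=np.radians(-71.0);u=np.array([np.cos(a),np.sin(a)]);v=np.array([-u[1],u[0]])
m=E.mean(0);print('eef',m.round(2),E.std(0).round(2),'X',(m[:2]@u).round(2),'Y',(m[:2]@v).round(2));f=np.mean(F,0);print('f',f.round(2),'along',f[:2]@u,f[:2]@v,s['width'],s['gripper_force'],s['clock'],s['tool_rot'],s['torque'])
pickle.dump(c,open(sys.argv[1],'wb'))
E
python3 rd.py g0.pkl
```

```text
eef [457.12 129.92  80.39] [0.01 0.01 0.01] X 25.98 Y 474.52
f [-7.59 -2.23 15.55] along -0.36222823717027036 -7.89922729182213 36.41087327681034 58.557016253471375 12.8 [-3.13982516e+00 -6.77977296e-04  1.90052024e+00] [-0.08933096  0.27380893 -0.57094297]
```

Emit:
send_rows([
  {"ax": 0, "ay": 0, "az": 0, "dx": -0.2, "dy": 0, "dz": 0, "hand": 1},
  {"ax": 0, "ay": 0, "az": 0, "dx": -0.4, "dy": 0, "dz": 0, "hand": 1},
  {"ax": 0, "ay": 0, "az": 0, "dx": -0.6, "dy": 0, "dz": 0, "hand": 1},
  {"ax": 0, "ay": 0, "az": 0, "dx": -0.6, "dy": 0, "dz": 0, "hand": 1},
])

```text
clock: 13.2
eef_pos: [459.0, 124.3, 80.4]
tool_rot: [-3.14, -0.001, 1.9]
force: [-8.0, -1.8, 16.0]
width: 36.3
gripper_force: 58.6
```

```bash
python3 rd.py g1.pkl
```

```text
eef [459.05 124.26  80.4 ] [0.01 0.01 0.01] X 31.96 Y 474.5
f [-7.67 -2.13 15.82] along -0.48421261025340934 -7.947320334391326 36.55496875190305 58.64160239696503 13.65 [-3.13978570e+00 -7.29936435e-04  1.90052855e+00] [-0.08888849  0.26438946 -0.62669369]
```

Emit:
send_rows([
  {"ax": 0, "ay": 0, "az": 0, "dx": -0.8, "dy": 0, "dz": 0, "hand": 1},
  {"ax": 0, "ay": 0, "az": 0, "dx": -1.8, "dy": 0, "dz": 0, "hand": 1},
  {"ax": 0, "ay": 0, "az": 0, "dx": -2.8, "dy": 0, "dz": 0, "hand": 1},
  {"ax": 0, "ay": 0, "az": 0, "dx": -3.8, "dy": 0, "dz": 0, "hand": 1},
  {"ax": 0, "ay": 0, "az": 0, "dx": -4.8, "dy": 0, "dz": 0, "hand": 1},
  {"ax": 0, "ay": 0, "az": 0, "dx": -5.8, "dy": 0, "dz": 0, "hand": 1},
  {"ax": 0, "ay": 0, "az": 0, "dx": -6.8, "dy": 0, "dz": 0, "hand": 1},
  {"ax": 0, "ay": 0, "az": 0, "dx": -7.4, "dy": 0, "dz": 0, "hand": 1},
  {"ax": 0, "ay": 0, "az": 0, "dx": -7.4, "dy": 0, "dz": 0, "hand": 1},
])

```text
clock: 14.55
eef_pos: [483.4, 52.9, 80.4]
tool_rot: [-3.14, 0.0, 1.899]
force: [-8.1, -4.2, 15.2]
width: 36.6
gripper_force: 58.8
```

```bash
python3 rd.py g2.pkl
python3 - <<'E'
from m import *
import pickle
a=pickle.load(open('g0.pkl','rb'));b=pickle.load(open('g2.pkl','rb'))
# wrist-relative slip: head region identical between grips?
A=np.mean([c['pixels'] for c in a['wrist']],0);B=np.mean([c['pixels'] for c in b['wrist']],0)
# head top: grey pixels
for I in(A,B): print('col258 rows',I[230:330:3,258].mean(1).round().astype(int).tolist())
# clip / pointer in side & scene, expected pixels
for n in('side','scene'):
    c=b[n][0]; I=np.mean([q['pixels'] for q in b[n]],0)
    u=np.array([np.cos(np.radians(-71)),np.sin(np.radians(-71)),0])
    w=pickle.load(open('w6.pkl','rb'))
    C=onz(w,249,174.5,104);P=onz(w,267,46,96)
    print(n,'clip',proj(c,C),'ptr target',proj(c,P+80*u))
    I0=np.mean([q['pixels'] for q in a[n]],0);D=np.abs(I-I0).sum(2);p=proj(c,P+80*u)[0].astype(int)
    print(D[p[1]-8:p[1]+9,p[0]-12:p[0]+13].round().astype(int))
E
```

```text
eef [483.28  53.3   80.4 ] [0.03 0.08 0.01] X 106.95 Y 474.3
f [-7.81 -4.35 15.3 ] along 1.57173115412893 -8.798772916127337 36.74771652658356 59.02697503566742 15.0 [-3.13968133e+00  2.72762530e-04  1.89959394e+00] [-0.38009267  0.18276595 -0.48424534]
col258 rows [88, 90, 89, 90, 87, 88, 101, 132, 136, 137, 137, 137, 136, 136, 138, 137, 137, 136, 136, 135, 136, 135, 137, 135, 137, 134, 133, 134, 135, 134, 136, 133, 134, 116]
col258 rows [87, 86, 87, 84, 87, 87, 97, 129, 133, 134, 133, 132, 135, 132, 133, 131, 132, 133, 132, 132, 133, 134, 132, 131, 131, 131, 130, 132, 130, 131, 130, 130, 130, 111]
side clip [[192.88022889 176.35948884]] ptr target [[194.80808367 176.82188407]]
[[  3   3   3   2   1   2   0   1   2   1   2   1  13  61 116  86  61 111
  153 200 302 366 403 410 415]
 [  3   1   3   3   3   1   2   2   0   1   1   4  39 145 257 237 184 178
  211 280 343 375 400 411 413]
 [ 35  20   6   3   1   1   1   2   2   2   2   8  64 205 322 291 240 242
  299 352 375 379 382 374 367]
 [ 69  57  39  25  16   6   1   2   1   3   0   9  60 198 335 330 298 316
  367 391 388 375 357 3
[... 2541 characters left out ...]
 2   6   6   2   9   9  15  16  32  34
   35  80  76 126 138 142  51]
 [  4   7   1   2   4   5   7   5   8   1   2   8   8   4   5   3   6   5
   11  16   8  14  16  11   4]
 [ 12   4   4   1   4   4   1   1   2   8   3   9   2  10   6   6   2   5
    1   5   2   3  11   3   5]
 [  2   5   6   1   1   5   2   5   2   4   3   3   7   2   7   2   2   2
    3   3   3   5   1   7   5]
 [  3  11   9   5   2   7   5   8   6   8   2   2   3  12   2   2   3   4
    2   5   2   2   3   2   4]
 [  1  13   1   6   8   6   7   3   5   4   1   4   4   3   7   2   3  14
    3   2   4   3   2   7   7]
 [  4   5  12   3   5   3   7   2   2   1   8   4   2   2  13   1   7   8
    4   3   0   1  12   6   9]]
```

```bash
python3 rd.py g3.pkl
python3 - <<'E'
from m import *
from scipy.signal import find_peaks
import pickle
u=np.array([np.cos(np.radians(-71)),np.sin(np.radians(-71))])
for f in('g0.pkl','g1.pkl','g3.pkl'):
    a=pickle.load(open(f,'rb'));I=np.mean([q['pixels'] for q in a['wrist']],0).mean(2);c=a['wrist'][0]
    o=(-c['R'].T@c['t'])[:2]@u
    p=I[0:245,240:252].mean(1);pk,_=find_peaks(-p,prominence=6)
    print(f,'camX',o.round(2),[(int(k),round(onz(c,246,k,90)[:2]@u,2)) for k in pk])
    d=np.diff(p);k=int(np.argmin(d));print('mouth?',k,d[k],round(onz(c,246,k+.5,90)[:2]@u,2), p[:40].round().astype(int).tolist())
    S=np.mean([q['pixels'] for q in a['scene']],0); s=a['scene'][0]
    m=(S[...,0]-S[...,2]>50); m[:180]=0;m[193:]=0;m[:,:312]=0;m[:,326:]=0
    ys,xs=np.nonzero(m);print('scene clip',len(xs),xs.mean(),ys.mean(),ys.min(),ys.max())
S=np.mean([q['pixels'] for q in a['scene']],0);print((S[180:194,313:326,0]).round().astype(int));print((S[...,0]-S[...,2])[180:194,313:326].round().astype(int))
w=pickle.load(open('w6.pkl','rb'));C=onz(w,249,174.5,104)
print(proj(s,[C,C-[0,0,14]]))
E
```

```text
eef [483.25  53.37  80.4 ] [0.01 0.02 0.01] X 106.87 Y 474.3
f [-7.86 -4.08 15.43] along 1.3041824893543528 -8.75907055245662 36.93144818838634 59.031819105148315 15.45 [-3.13965463e+00  3.10562945e-04  1.89968910e+00] [-0.35056442  0.24694146 -0.51436552]
g0.pkl camX -44.41 [(11, np.float64(-82.89)), (37, np.float64(-73.3)), (51, np.float64(-67.97)), (63, np.float64(-63.31)), (88, np.float64(-53.3)), (123, np.float64(-38.54)), (135, np.float64(-33.27)), (144, np.float64(-29.24)), (157, np.float64(-23.29)), (178, np.float64(-13.38)), (198, np.float64(-3.54)), (218, np.float64(6.7))]
mouth? 9 -94.81481481481482 -83.43 [194, 193, 193, 193, 193, 196, 198, 200, 202, 168, 73, 63, 158, 200, 200, 199, 200, 199, 199, 199, 198, 198, 197, 197, 197, 198, 197, 198, 197, 198, 198, 200, 202, 203, 205, 204, 170, 96, 111, 173]
scene clip 115 318.7130434782609 183.64347826086956 180 189
g1.pkl camX -38.41 [(21, np.float64(-73.26)), (36, np.float64(-67.69)), (48, np.float64(-63.14)), (73, np.float64(-53.37)), (108, np.float64(-39.0)), (121, np.float64(-33.43)), (131, np.float64(-29.06)), (144, np.floa
[... 1715 characters left out ...]
74  75  71  71  71  71  70  74  75]
 [ 75  75  77  76  77  80  78  76  73  70  72  70  72]
 [ 74  74  74  75  73  88  99  88  76  77  73  71  72]
 [ 77  74  74  74  73  85 102  98  77  77  78  78  77]
 [ 76  78  80  77  73  71  95  94  76  79  78  79  78]
 [ 41  52  53  63  58  61  75  80  71  75  74  79  81]
 [  1   1   0  14  20  65  55  48  42  41  41  54  55]
 [ -1   0   4  -2   7  22   2  24   3  -2   2   1  -2]
 [ -1   0  -3  -4  -4 -12  -9  22   9   4   8   8   3]
 [  8  10  10   9   5   6   6   7  10   8   8   9  10]
 [  7   9   7   7   7   9   6   7   7  12  11   9  11]
 [ -5  -6  -4  -7  -2   0   5   7   1   7   6   4   6]]
[[319.19051732 186.2186703 ]
 [318.67048039 189.79630936]]
```

Run:
```python
from m import *
import pickle
u=np.array([np.cos(np.radians(-71)),np.sin(np.radians(-71))])
for f in('g0.pkl','g1.pkl'):
    a=pickle.load(open(f,'rb'));I=np.mean([q['pixels'] for q in a['wrist']],0);c=a['wrist'][0]
    X=lambda v,z,col=246:round(onz(c,col,v,z)[:2]@u,2)
    G=I.mean(2);D=I[...,0]-I[...,2]
    for col in(238,244,250):
        d=D[85:140,col-1:col+2].mean(1); h=d.max()*.5; r=np.nonzero(d>h)[0]; lo,hi=r[0],r[-1]
        e0=85+lo-1+(h-d[lo-1])/(d[lo]-d[lo-1]);e1=85+hi+(d[hi]-h)/(d[hi]-d[hi+1])
        print(f,col,e0.round(2),e1.round(2),'z104',X(e0,104),X(e1,104),'mid',(X(e0,104)+X(e1,104))/2,'z90',X(e0,90),X(e1,90))
    p=G[:,246:252].mean(1)
    for k in((11,37,63,88,135,157,178,198) if f=='g0.pkl' else(21,48,73,121,144,165,186)):
        s=(p[k-4:k+5].max()-p[k-2:k+3]).clip(0);s-=s.min()*.0
        print(round(X((s*np.arange(k-2,k+3)).sum()/s.sum(),90),2),end=' ')
    print()
    if f=='g0.pkl': print(np.c_[np.arange(95,130),I[95:130,244,0].round(),I[95:130,244,2].round()].astype(int).tolist())
```

```text
g0.pkl 238 103.4 123.32 z104 -46.65 -39.04 mid -42.845 z90 -46.92 -38.41
g0.pkl 244 103.4 123.31 z104 -46.65 -39.04 mid -42.845 z90 -46.92 -38.41
g0.pkl 250 103.39 123.33 z104 -46.65 -39.04 mid -42.845 z90 -46.92 -38.4
-83.05 -73.15 -63.21 -53.29 -33.42 -23.44 -13.54 -3.63 
[[95, 209, 207], [96, 209, 208], [97, 211, 209], [98, 210, 207], [99, 209, 208], [100, 208, 206], [101, 207, 206], [102, 204, 202], [103, 183, 163], [104, 189, 103], [105, 191, 97], [106, 192, 101], [107, 193, 101], [108, 191, 99], [109, 191, 99], [110, 191, 99], [111, 190, 99], [112, 188, 97], [113, 188, 97], [114, 187, 98], [115, 187, 97], [116, 185, 96], [117, 184, 96], [118, 185, 96], [119, 187, 100], [120, 185, 97], [121, 184, 97], [122, 176, 91], [123, 161, 100], [124, 166, 151], [125, 205, 204], [126, 205, 204], [127, 200, 199], [128, 195, 194], [129, 198, 196]]
g1.pkl 238 87.45 107.94 z104 -46.58 -38.96 mid -42.769999999999996 z90 -47.54 -39.02
g1.pkl 244 87.45 107.9 z104 -46.58 -38.97 mid -42.775 z90 -47.54 -39.04
g1.pkl 250 87.44 107.92 z104 -46.58 -38.96 mid -42.769999999999996 z90 -47.55 -39.03
-73.03 -63.1 -53.24 -33.3 -23.4 -13.47 -3.59
```

```bash
python3 -c "
from cell import *
s=read_state();print(s['clock'],s['qd'].round(4),s['width'],s['gripper_force']);print(finish_job())"
```

```text
15.45 [ 0.0003  0.0013 -0.002  -0.0006 -0.0012  0.0001 -0.0006] 36.93144818838634 59.031819105148315
the job is handed in; nothing more can be done
None
```

I handed the job in at 15.5 s: the turntable made one full turn, its peg came back to within about 1 mm and was released. The gauge arm is drawn out about 80.8 mm by my measurements, against the clip at about 80.5 mm, and the head is still held with the button squeezed in; I couldn't see the pointer against the clip close up at the end, so that match is computed, not seen.

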